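# Move a freshly glued pump plate to the curing rack with a spatula

## Task

The pump base plate on the gluing board has wet glue and must not be touched with the fingers. Take the spatula by its upright handle, ease its blade under the plate from the open side (the stop bar keeps the plate from running away), lift the plate clear of the board on the spatula and carry it level to the curing rack, laying it gently on the two rails, centred and square, by lowering the blade between them. Then draw the spatula out, leave it standing flat on its blade on the bench, clear of the rack, and knock nothing over.

Things in the scene. Friction and masses are not known exactly. Their poses are not given: they have to be found in the camera images.
- spatula: Lifting spatula standing on its blade on the bench, 0.22 kg. Steel blade 70 wide, 2 thick; at its rear stands a handle 14 thick (x), 60 wide (y), 84 high, steel, then black plastic from 28 up. Origin: on the blade's underside below the middle of the handle; x forward along the blade, z up. The blade runs from x = -7 to its straight front edge at x = +92 (85 ahead of the handle).
- spatula_grip (a point): Middle of the spatula's handle, 58 above the blade's underside: grip here, fingers before and behind the handle, closing along the spatula's x.
- plate: Aluminium pump plate flat on the gluing board, 100 (x) by 120 (y) by 8 thick, two round glue rings on top, 0.2 to 0.35 kg. Origin: centre of its underside, z up. The edges at x = -50 and +50 are bevelled underneath: the underside is flat to x = +-40, then rises 4 to the edge, so a blade pushed in along the board slides under. Side edges not bevelled.
- station: Gluing board, fixed, grey, 170 (x) by 130 (y). Origin: centre of its top face, 10 to 25 above the bench; z up. Along its far edge an aluminium stop bar, 14 high, its face at x = +71; the plate lies 3 to 25 short of it, nearly parallel. The open side, where the spatula enters moving along the board's +x, is the edge at x = -85.
- rack: Curing rack, fixed: two white rails 130 long (x), 20 wide, inner faces at y = -45 and +45. Origin: midway between the rails, level with their flat tops, 60 to 80 above the bench; z up. Between the rails it is open at the top and both ends to 54 below the tops. The plate (120 wide) spans both rails, its x along the rack's x; the spatula fits between, blade along +x.
- motor_a: Bystander: small pump motor standing on the bench, 27 diameter, 72 high, steel with white foot. Origin: centre of its underside.
- motor_b: Bystander: the same kind of motor, standing near the other. Origin: centre of its underside.
Things that resemble listed ones, but are neither listed nor needed, are in the scene too. Of the things like the spatula, leave any that is yellow; of the rest the smaller one is meant. There is more than one size of the plate; the job needs the smaller.

How it is judged:
By the outcome, as a careful person would: the job done as asked, in the order asked, and still so for the second after the job is handed in, with the robot touching nothing.
It also fails if it takes over 72 s, if anything falls off the work surface, if the arm or the gripper's body presses on something with over 40 N, if the wrist force passes 120 N, or if a joint passes its speed limit or range.

## Robot

A 7-joint arm with a two-finger parallel gripper is mounted at the origin on the work surface. World frame = base frame: x ahead of the robot, y to its left, z up, the work surface at z = 0. Lengths are in m, angles in rad, forces in N, time in s.
With the tool pointing down it reaches from about 0.4 to 0.85 m from the base axis. Payload 10.4 kg.
Tool frame: the origin (TCP) lies on the front face of the gripper's body, between the roots of the fingers; the fingertips stand 73 mm ahead of it and the grasp point (between the pads) lies 54 mm ahead of it (env.tips_ahead is the distance from the TCP to the fingertips, in m); z points along the fingers, y is the direction in which the jaws open and shut (so a half turn about z gives the same grasp; the last joint's range is limited). The gripper opens to 85 mm and grips with 20 to 120 N. Pads are 22 mm wide; open, the fingers measure 114 mm over their backs; the gripper's body (76 mm by 85 mm) begins 54 mm behind the grasp point. The pads swing forward as they close: fully open they stand 13 mm farther back than shut.
Start: joints at [-1.368, 0.332, -0.065, 1.46, 0.022, 1.35, -0.088], TCP at [0.14, 0.609, 0.304] pointing down, gripper open.
Joint ranges: [-2.6, 2.6], [-0.5, 2.12], [-1.47, 1.34], [0.16, 2.42], [-1.27, 4.41], [0.06, 2.06], [-2.6, 2.6]. Speed limits (rad/s): [2.22, 2.22, 2.79, 2.79, 3.14, 3.14, 3.14].

## Interface

Orientations are given as a rotation vector (axis times angle).
In Python, from bench import env gives the robot as it stands.
- The arm moves only by the tool step_arm, never from a script. Its argument "plan" is a list of rows, each an object of numbers: "dx", "dy", "dz": the shift along the tool's x, y, z in m; "yaw": the turn about the tool's z in degrees; "jaw": the opening, from 0 (shut) to 1 (fully open). In form: [{"dx": .., "dy": .., "dz": .., "yaw": .., "jaw": ..}, ...]. A call has 1 to 10 rows; each row is the pose to reach, as a shift and turn from the pose commanded when the call began, along the tool's axes at that moment; what a row does not reach only later rows make up. A row lasts 1/8 s, in which the tool goes at most 62.5 mm and 10.7 degrees, less where a joint would pass 70% of its speed; a pose out of reach is approached as far as the arm can. A call with a gripper value outside its range is refused whole. The fingers move at their own pace and stop on an object; "squeeze" is the grip in N (left out, the last holds). Time passes only in rows, so rows that repeat a pose let the fingers close. It gives the time, the measured TCP pose, the force and the opening at its end, in the units of the state.
- env.get_state(): the state, without advancing time (a new reading comes with each control period).
- env.camera(name): name is "side" or "top"; returns (picture, depth): 480x640x3 uint8, blue, green, red; 480x640 float32, m along the optical axis (not along the pixel's ray), 0 where there is no reading.
- env.camera_params(name): a dict with "mtx" (3x3 intrinsics, pixels), "xyz" and "attitude" of the camera in the world. Camera axes: x right, y down, z forward; pixel columns grow to the right and rows downward; lengths in m; the calibration is good to about 2 mm. A picture is of the moment at which its call begins. camera_params takes no time and is no camera call.
- env.job_done(): hands the job in, once; it reports no verdict.
Trained networks look in the newest picture that a camera, given by its name, has taken for a name from the list of things; names that differ only in an ending like _2 or _b are one class to them, and where a whole thing is asked for, a point or a joint stands for the part that bears it (a point fixed in the world has none). Each returns a list of dicts, best first, with "score" (0 to 1); they miss things now and then, are a little off and sometimes report something else, mostly with a low value. They report only what shows in the picture. A call takes as long as a camera call. They do not tell look-alikes from the thing itself.
- env.regions_of(camera, thing): "mask" (480x640 bool, what is visible of it).
- env.spot_point(camera, thing): "xyz" ([x, y, z] in m, in world coordinates, good to about 4 mm: a listed point, or the origin of a listed thing).
The state is a dict: "t": time; "qpos": joint angles; "dq": joint speeds; "joint_torque": joint torques, N m; "position": TCP position; "ee_rot": TCP orientation; "contact_force": force on the tool from outside, world axes, zero at the start; "moment": the same for the moment, N m; "grip_width": finger opening in m.
Only numpy, scipy, OpenCV 4.12 (cv2) and the standard library are available. Lean on these libraries where they do the work, as an engineer would, in place of code of your own. Each camera call takes 0.05 s, during which the arm holds its last target. There are 200 camera calls.

## Working session

There is one attempt and no reset: what is moved stays moved. The work goes in short steps, Python scripts to look and compute and a tool call to move; the robot and the scene stay as the last step left them, time stands still between calls to the robot, and variables do not carry over. Pictures are saved under pics/ and viewed, about 8 in all and at most 12, crops included, and the job is handed in when it is done.

Besides the shell and the picture viewer there is one more tool, called after "Call:" by a JSON object that holds its "name" and its "arguments". step_arm: Moves the arm, as the interface text tells. Its arguments: {"type":"object","properties":{"plan":{"type":"array","items":{"type":"object","properties":{"dx":{"type":"number"},"dy":{"type":"number"},"dz":{"type":"number"},"yaw":{"type":"number"},"jaw":{"type":"number"}}}},"squeeze":{"type":"number"}},"required":["plan"]}

```bash
ls; mkdir -p pics; python3 - <<'E'
from bench import env
import cv2,numpy as np
np.set_printoptions(precision=4,suppress=True)
for c in("top","side"):
    p,d=env.camera(c); cv2.imwrite(f"pics/{c}0.png",p); np.save(f"{c}0.npy",d); print(c,env.camera_params(c))
    for th in("spatula","spatula_grip","plate","station","rack","motor_a"):
        for r in env.spot_point(c,th): print(th,np.array(r["xyz"]),round(r["score"],2))
print(env.get_state())
E
```

```text
pics
top {'mtx': array([[530.6756,   0.    , 314.0206],
       [  0.    , 530.6756, 235.5336],
       [  0.    ,   0.    ,   1.    ]]), 'xyz': array([ 0.2892, -0.0214,  1.2635]), 'attitude': array([-2.0421,  2.1525, -0.2605])}
spatula [ 0.3793  0.0808 -0.0031] 0.84
spatula [ 0.4349 -0.0844 -0.0027] 0.82
spatula [ 0.5127 -0.0215  0.0019] 0.57
spatula_grip [ 0.5123 -0.0164  0.0558] 0.87
spatula_grip [0.3766 0.0836 0.0577] 0.81
spatula_grip [ 0.4385 -0.0889  0.0762] 0.75
plate [ 0.3089 -0.3269 -0.0002] 0.83
plate [ 0.6465 -0.2271  0.0248] 0.67
rack [0.6379 0.2717 0.0695] 0.78
motor_a [0.8043 0.0693 0.002 ] 0.76
motor_a [ 0.7836 -0.044   0.0034] 0.6
motor_a [ 0.5139 -0.0205  0.0007] 0.26
side {'mtx': array([[497.5712,   0.    , 321.9577],
       [  0.    , 497.5712, 237.022 ],
       [  0.    ,   0.    ,   1.    ]]), 'xyz': array([0.5325, 0.8016, 0.689 ]), 'attitude': array([-0.0754,  2.7793, -1.4285])}
spatula [ 0.5137 -0.0196 -0.0001] 0.88
spatula [0.3786 0.0852 0.0008] 0.63
spatula [ 0.4312 -0.0887  0.0004] 0.62
spatula_grip [ 0.4319 -0.0889  0.0788] 0.98
spatula_grip [ 0.5123 -0.0205  0.0562] 0.9
spatula_grip [0.3734 0.0872 0.0576] 0.8
plate [ 0.3066 -0.3297  0.0032] 0.65
plate [ 0.6475 -0.2199  0.0229] 0.61
station [ 0.6369 -0.2238  0.0281] 0.69
rack [0.6385 0.2731 0.0665] 0.78
motor_a [ 0.7872 -0.0398 -0.001 ] 0.89
motor_a [0.803  0.0696 0.0001] 0.69
{'t': 0.7, 'qpos': array([-1.3676,  0.3322, -0.0647,  1.4601,  0.0216,  1.3499, -0.0885]), 'dq': array([ 0.0011,  0.0003,  0.0004, -0.0005,  0.0021, -0.0007, -0.0001]), 'joint_torque': array([ -0.0008, -62.5117,   0.0487, -39.1761,   0.0166,   0.0022,
        -0.    ]), 'position': array([0.1399, 0.6092, 0.304 ]), 'ee_rot': array([-0.3539, -3.1216, -0.0002]), 'contact_force': array([-0.1562,  0.4622, -0.2738]), 'moment': array([ 0.0398, -0.0482, -0.0364]), 'grip_width': 0.08539699832161603}
```

View pics/top0.png

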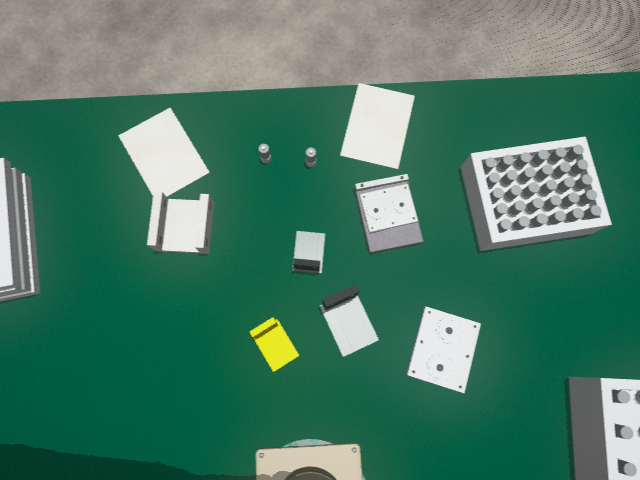

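View pics/side0.png

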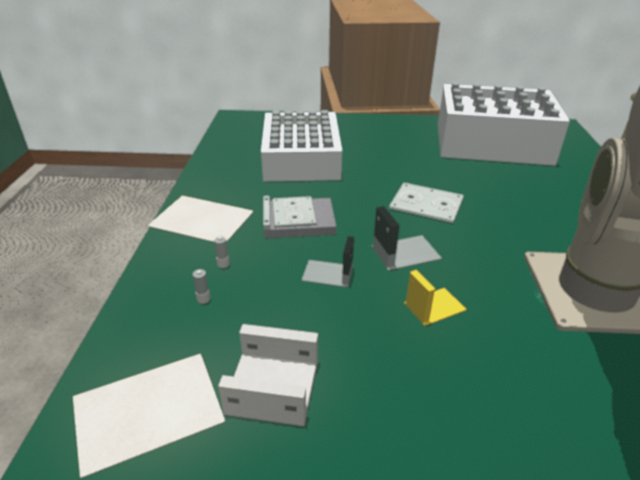

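The top view shows the small spatula at (310,255), its blade pointing away from the robot. The board with the small plate is at (390,213) with the stop bar on its far side, and the rack is at (182,225). The side view agrees. Next I'll measure the poses from the depth images.

```bash
cat > h.py <<'E'
from bench import env
import cv2,numpy as np
from scipy.spatial.transform import Rotation as R
np.set_printoptions(precision=4,suppress=True)
def cloud(c,d):
    p=env.camera_params(c); K=p["mtx"]; v,u=np.mgrid[:480,:640]
    X=np.stack([(u-K[0,2])/K[0,0]*d,(v-K[1,2])/K[1,1]*d,d],-1)
    W=X@R.from_rotvec(p["attitude"]).as_matrix().T+p["xyz"]; W[d==0]=np.nan
    return W
def sel(W,xy,r,z0,z1):
    m=(np.hypot(W[...,0]-xy[0],W[...,1]-xy[1])<r)&(W[...,2]>z0)&(W[...,2]<z1); return W[m]
def rect(P):
    """min-area rect: centre, sizes, angle of each side mod 90 (deg), median z"""
    (cx,cy),(w,h),a=cv2.minAreaRect((P[:,:2]*1000).astype(np.float32))
    return f"n={len(P)} c=({cx:.1f},{cy:.1f}) {w:.1f}x{h:.1f} a={a:.2f} z={np.median(P[:,2])*1000:.1f}"
E
python3 - <<'E'
from h import *
T=cloud("top",np.load("top0.npy"));S=cloud("side",np.load("side0.npy"))
for n,W in(("top",T),("side",S)):
    print(n,"table z",np.nanmedian(sel(W,(.6,.1),.05,-.02,.02)[:,2]))
    for nm,xy,r,z0,z1 in(("handle",(.513,-.02),.06,.07,.1),("blade",(.55,-.02),.09,.0012,.006),
      ("plate",(.647,-.224),.12,0,.06),("rack",(.638,.272),.13,.055,.09)):
        P=sel(W,xy,r,z0,z1); print(nm,rect(P) if len(P)>5 else len(P))
        if nm in("plate","blade"): print(np.histogram(P[:,2],bins=np.arange(z0,z1,.003 if nm=="plate" else .001)))
E
```

```text
top table z 0.0016407670039761957
handle n=197 c=(514.6,-19.1) 59.9x15.4 a=80.28 z=84.6
blade n=2114 c=(549.7,-20.8) 177.1x178.0 a=79.67 z=3.1
(array([575, 554, 470, 347]), array([0.0012, 0.0022, 0.0032, 0.0042, 0.0052]))
plate n=6114 c=(647.1,-223.6) 238.5x238.3 a=67.31 z=25.3
(array([1397,  763,  123,   24,   25,   25,   66,  356,  659,  472,  720,
        841,  420,  166,   54,    3,    0,    0,    0]), array([0.   , 0.003, 0.006, 0.009, 0.012, 0.015, 0.018, 0.021, 0.024,
       0.027, 0.03 , 0.033, 0.036, 0.039, 0.042, 0.045, 0.048, 0.051,
       0.054, 0.057]))
rack n=1148 c=(636.0,275.0) 133.0x131.9 a=83.99 z=71.3
side table z -0.00026684915621760785
handle n=179 c=(515.5,-18.1) 61.8x14.7 a=80.68 z=82.9
blade n=764 c=(552.3,-18.3) 173.1x170.9 a=7.60 z=2.0
(array([458, 204,  79,  17]), array([0.0012, 0.0022, 0.0032, 0.0042, 0.0052]))
plate n=3230 c=(649.2,-221.4) 233.1x237.2 a=55.41 z=24.2
(array([605,  79,  81,  69,  67,  84,  86, 488, 337, 183, 794, 203, 136,
        18,   0,   0,   0,   0,   0]), array([0.   , 0.003, 0.006, 0.009, 0.012, 0.015, 0.018, 0.021, 0.024,
       0.027, 0.03 , 0.033, 0.036, 0.039, 0.042, 0.045, 0.048, 0.051,
       0.054, 0.057]))
rack n=2640 c=(636.8,274.8) 133.7x130.7 a=84.16 z=69.2
```

```bash
cat >> h.py <<'E'
def onplane(c,uv,z):
    p=env.camera_params(c); K=p["mtx"]; uv=np.asarray(uv,float)
    D=np.c_[(uv-K[:2,2])/[K[0,0],K[1,1]],np.ones(len(uv))]@R.from_rotvec(p["attitude"]).as_matrix().T
    return p["xyz"]+D*((z-p["xyz"][2])/D[:,2])[:,None]
def mrect(c,m,z):
    v,u=np.nonzero(m); return rect(onplane(c,np.c_[u,v],z))
def proj(c,P):
    p=env.camera_params(c); P=np.atleast_2d(P)
    q=(P-p["xyz"])@R.from_rotvec(p["attitude"]).as_matrix(); return (q[:,:2]/q[:,2:])*[p["mtx"][0,0],p["mtx"][1,1]]+p["mtx"][:2,2]
E
python3 - <<'E'
from h import *
for c in("top","side"):
    p,d=env.camera(c);W=cloud(c,d)
    for th,z in(("plate",.0325),("station",.0245),("rack",.069),("spatula",.002)):
        for i,r in enumerate(env.regions_of(c,th)):
            m=r["mask"]; print(c,th,round(r["score"],2),mrect(c,m,z))
            if th=="plate": q=W[m]; print("   z med",np.nanmedian(q[:,2]))
    w=[]
    for nm,xy,r,z0,z1 in(("plate",(.647,-.224),.12,.0,.06),):
        pass
t=cv2.imread("pics/top0.png");s=cv2.imread("pics/side0.png")
a=cv2.resize(t[165:260,340:435],(390,390),interpolation=cv2.INTER_CUBIC)
b=cv2.resize(s[185:245,255:345],(390,260),interpolation=cv2.INTER_CUBIC)
c=np.zeros((390,790,3),np.uint8);c[:,:390]=a;c[:260,400:]=b;cv2.imwrite("pics/crop.png",c)
E
```

```text
top plate 0.97 n=4402 c=(309.3,-320.3) 137.3x167.1 a=69.35 z=32.5
   z med 0.012074820702128619
top plate 0.86 n=2009 c=(649.1,-223.4) 102.1x123.4 a=9.50 z=32.5
   z med 0.03341438296980437
top station 0.72 n=1949 c=(637.4,-223.0) 181.7x137.0 a=7.83 z=24.5
top spatula 0.88 n=1105 c=(557.5,-25.5) 69.2x99.3 a=81.15 z=2.0
top spatula 0.74 n=1392 c=(343.6,65.3) 107.0x72.0 a=28.50 z=2.0
top spatula 0.64 n=2408 c=(389.4,-112.8) 142.8x102.4 a=21.63 z=2.0
side plate 0.79 n=1176 c=(649.7,-216.1) 98.9x132.2 a=9.87 z=32.5
   z med 0.03153294418712527
side plate 0.74 n=1852 c=(318.6,-284.1) 144.5x161.6 a=69.30 z=32.5
   z med 0.0103977072132444
side station 0.78 n=1519 c=(637.1,-215.0) 169.7x182.7 a=8.37 z=24.5
side rack 0.59 n=7734 c=(634.2,296.3) 179.6x141.9 a=83.70 z=69.0
side spatula 0.94 n=1363 c=(549.2,-77.7) 186.3x102.1 a=81.10 z=2.0
side spatula 0.71 n=2264 c=(410.0,-179.9) 134.5x249.3 a=21.43 z=2.0
side spatula 0.71 n=1779 c=(358.2,33.1) 101.2x146.8 a=29.21 z=2.0
side spatula 0.57 n=7589 c=(645.4,242.7) 196.3x155.4 a=84.00 z=2.0
```

View pics/crop.png

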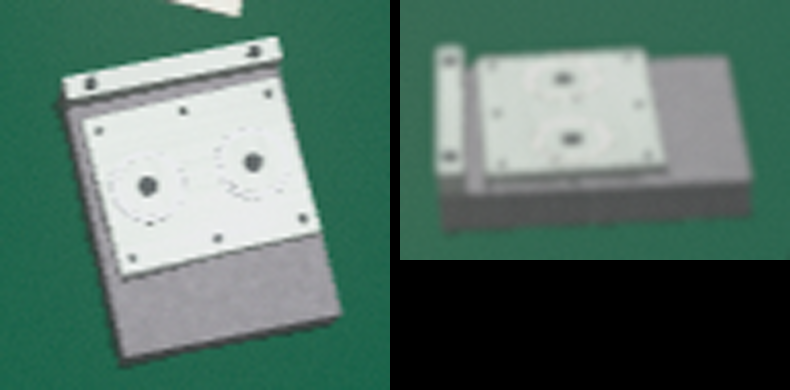

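Blade axis is about −9.3°, handle centre (514, −19), board about +8° and plate +9.5°, with the plate about 9 mm short of the bar. The rack is about −6°. I'll write a move planner and approach the spatula.

```bash
cat > mv.py <<'E'
"""usage: mv.py x y z(m, TCP) heading_deg(tool y) nrows  -> tool-frame total, from the measured TCP pose"""
import sys; from h import *
s=env.get_state(); M=R.from_rotvec(s["ee_rot"]).as_matrix(); p=s["position"]
hd=np.degrees(np.arctan2(M[1,1],M[0,1])); print("now",p,"head %.2f"%hd,"tilt",M[:2,2],"F",s["contact_force"],"M",s["moment"],"w %.4f t %.2f"%(s["grip_width"],s["t"]))
if len(sys.argv)>4:
    x,y,z,h=map(float,sys.argv[1:5]); d=M.T@(np.array([x,y,z])-p); yaw=(hd-h+180)%360-180
    print("d",d,"yaw %.2f"%yaw,"min rows %.1f"%max(np.linalg.norm(d)/.0625,abs(yaw)/10.7))
E
python3 mv.py .514 -.019 .2 -9.3
python3 - <<'E'
from h import *
# rail tops and stop bar, separately
for c in("top","side"):
    W=cloud(c,np.load(c+"0.npy"));P=sel(W,(.637,.274),.13,.06,.085)
    h=np.radians(-6);u=(P[:,:2]-[.637,.274])@[np.cos(h),np.sin(h)];v=(P[:,:2]-[.637,.274])@[-np.sin(h),np.cos(h)]
    for s in(1,-1):
        q=P[(v*s>.0)]; print(c,s,rect(q),"v",np.percentile(v[v*s>0]*1000,[2,50,98]))
    B=sel(W,(.637,-.223),.12,.015,.05);h=np.radians(8.2);u=(B[:,:2]-[.637,-.223])@[np.cos(h),np.sin(h)]
    for a,b in((-.08,-.05),(-.03,.05),(.073,.085)): k=B[(u>a)&(u<b)]; print("  board u",a,b,"z %.4f"%np.median(k[:,2]),len(k))
    print("  tab",np.median(sel(W,(.56,-.2),.03,-.02,.02)[:,2]),np.median(sel(W,(.5,.25),.03,-.02,.02)[:,2]))
E
```

```text
now [0.1399 0.6092 0.3039] head 77.06 tilt [-0.      0.0001] F [ 0.3904 -0.1182  0.567 ] M [-0.0023  0.0792 -0.0151] w 0.0854 t 1.20
d [-0.5052 -0.5285  0.1039] yaw 86.36 min rows 11.8
top 1 n=551 c=(641.8,329.5) 23.5x131.9 a=84.13 z=71.4 v [44.7401 53.7206 65.6296]
top -1 n=537 c=(629.6,219.6) 21.6x130.0 a=83.88 z=71.6 v [-64.9134 -55.6853 -44.81  ]
  board u -0.08 -0.05 z 0.0253 656
  board u -0.03 0.05 z 0.0333 1717
  board u 0.073 0.085 z 0.0398 247
  tab 0.0018880822193996227 0.0018809857481331127
side 1 n=1316 c=(642.5,329.7) 23.4x130.4 a=83.92 z=69.6 v [45.6961 59.1051 66.4316]
side -1 n=1000 c=(631.2,220.2) 24.0x130.7 a=83.86 z=69.4 v [-64.1886 -49.9443 -43.0726]
  board u -0.08 -0.05 z 0.0235 382
  board u -0.03 0.05 z 0.0312 1120
  board u 0.073 0.085 z 0.0372 178
  tab -0.00010966222334712894 -0.000272247142890536
```

Call:
{"name": "step_arm", "arguments": {"plan": [{"dx": -0.035, "dy": -0.037, "yaw": 6}, {"dx": -0.075, "dy": -0.078, "yaw": 13}, {"dx": -0.115, "dy": -0.12, "yaw": 20}, {"dx": -0.155, "dy": -0.162, "yaw": 27}, {"dx": -0.195, "dy": -0.204, "yaw": 34}, {"dx": -0.235, "dy": -0.246, "yaw": 41}, {"dx": -0.275, "dy": -0.288, "yaw": 48}, {"dx": -0.315, "dy": -0.33, "yaw": 55}, {"dx": -0.355, "dy": -0.372, "yaw": 62}, {"dx": -0.38, "dy": -0.4, "yaw": 68, "jaw": 1}]}}

```text
$.plan[0]: bad value
```

```bash
python3 mv.py .514 -.019 .2 -9.3
```

```text
now [0.1399 0.6092 0.3039] head 77.06 tilt [-0.      0.0001] F [ 0.3904 -0.1182  0.567 ] M [-0.0023  0.0792 -0.0151] w 0.0854 t 1.20
d [-0.5052 -0.5285  0.1039] yaw 86.36 min rows 11.8
```

Call:
{"name": "step_arm", "arguments": {"plan": [{"dx": -0.035, "dy": -0.037, "dz": 0, "yaw": 6, "jaw": 1}, {"dx": -0.075, "dy": -0.078, "dz": 0, "yaw": 13, "jaw": 1}, {"dx": -0.115, "dy": -0.12, "dz": 0, "yaw": 20, "jaw": 1}, {"dx": -0.155, "dy": -0.162, "dz": 0, "yaw": 27, "jaw": 1}, {"dx": -0.195, "dy": -0.204, "dz": 0, "yaw": 34, "jaw": 1}, {"dx": -0.235, "dy": -0.246, "dz": 0, "yaw": 41, "jaw": 1}, {"dx": -0.275, "dy": -0.288, "dz": 0, "yaw": 48, "jaw": 1}, {"dx": -0.315, "dy": -0.33, "dz": 0, "yaw": 55, "jaw": 1}, {"dx": -0.355, "dy": -0.372, "dz": 0, "yaw": 62, "jaw": 1}, {"dx": -0.38, "dy": -0.4, "dz": 0, "yaw": 68, "jaw": 1}]}}

```text
t: 2.45
position: [0.4217, 0.1316, 0.3042]
ee_rot: [2.046, 2.384, 0.002]
contact_force: [0.0, 0.7, 0.0]
grip_width: 0.0854
```

```bash
python3 mv.py .514 -.019 .2 -9.3
```

```text
now [0.4217 0.1316 0.3042] head 8.71 tilt [0.0008 0.0007] F [0.0362 0.7204 0.0387] M [ 0.0661 -0.0159  0.0068] w 0.0854 t 2.45
d [-0.1629  0.0683  0.1042] yaw 18.01 min rows 3.3
```

Call:
{"name": "step_arm", "arguments": {"plan": [{"dx": -0.04, "dy": 0.017, "dz": 0.02, "yaw": 5, "jaw": 1}, {"dx": -0.08, "dy": 0.034, "dz": 0.045, "yaw": 10, "jaw": 1}, {"dx": -0.12, "dy": 0.051, "dz": 0.07, "yaw": 15, "jaw": 1}, {"dx": -0.15, "dy": 0.063, "dz": 0.09, "yaw": 18, "jaw": 1}, {"dx": -0.163, "dy": 0.068, "dz": 0.104, "yaw": 18, "jaw": 1}, {"dx": -0.163, "dy": 0.068, "dz": 0.104, "yaw": 18, "jaw": 1}, {"dx": -0.163, "dy": 0.068, "dz": 0.104, "yaw": 18, "jaw": 1}]}}

```text
t: 3.32
position: [0.5136, -0.0153, 0.2004]
ee_rot: [-2.387, -2.042, -0.001]
contact_force: [0.3, 0.4, 0.8]
grip_width: 0.0851
```

```bash
python3 mv.py .514 -.019 .112 -9.3
```

```text
now [ 0.5136 -0.0153  0.2004] head -8.89 tilt [0.0004 0.0005] F [0.3159 0.4346 0.7907] M [-0.0124  0.0286  0.0452] w 0.0851 t 3.33
d [-0.0037  0.001   0.0884] yaw 0.41 min rows 1.4
```

Call:
{"name": "step_arm", "arguments": {"plan": [{"dx": -0.004, "dy": 0.001, "dz": 0.03, "yaw": 0.4, "jaw": 1}, {"dx": -0.004, "dy": 0.001, "dz": 0.06, "yaw": 0.4, "jaw": 1}, {"dx": -0.004, "dy": 0.001, "dz": 0.08, "yaw": 0.4, "jaw": 1}, {"dx": -0.004, "dy": 0.001, "dz": 0.088, "yaw": 0.4, "jaw": 1}, {"dx": -0.004, "dy": 0.001, "dz": 0.088, "yaw": 0.4, "jaw": 0.4}, {"dx": -0.004, "dy": 0.001, "dz": 0.088, "yaw": 0.4, "jaw": 0.3}, {"dx": -0.004, "dy": 0.001, "dz": 0.088, "yaw": 0.4, "jaw": 0}, {"dx": -0.004, "dy": 0.001, "dz": 0.088, "yaw": 0.4, "jaw": 0}, {"dx": -0.004, "dy": 0.001, "dz": 0.088, "yaw": 0.4, "jaw": 0}, {"dx": -0.004, "dy": 0.001, "dz": 0.088, "yaw": 0.4, "jaw": 0}], "squeeze": 100}}

```text
t: 4.58
position: [0.5144, -0.0201, 0.1125]
ee_rot: [2.394, 2.033, 0.002]
contact_force: [-0.2, 0.5, 6.0]
grip_width: 0.0128
```

```bash
python3 - <<'E'
from h import *
exec(open("mv.py").read().replace("len(sys.argv)>4","False"))
for c in("top","side"):
    env.camera(c)
    for r in env.spot_point(c,"spatula")[:3]: print(c,np.array(r["xyz"]),round(r["score"],2))
    for r in env.regions_of(c,"spatula"): print(c,mrect(c,r["mask"],.002))
E
```

```text
now [ 0.5144 -0.0201  0.1125] head -9.33 tilt [0.0012 0.0004] F [-0.1528  0.5414  6.0149] M [ 0.0519  0.143  -0.0134] w 0.0128 t 4.58
top [ 0.7858 -0.0459  0.0033] 0.71
top [ 0.4335 -0.0881 -0.0032] 0.65
top [ 0.3767  0.0861 -0.0032] 0.36
top n=2340 c=(388.0,-110.1) 145.8x99.1 a=18.19 z=2.0
side [ 0.5172 -0.0233 -0.0004] 0.96
side [ 0.4305 -0.0869  0.0024] 0.95
side [0.379  0.0825 0.0018] 0.62
side n=1162 c=(549.8,-77.0) 177.6x98.0 a=81.13 z=2.0
side n=2119 c=(411.4,-177.2) 133.3x244.7 a=22.66 z=2.0
side n=1760 c=(359.4,31.1) 99.3x148.7 a=28.10 z=2.0
```

Call:
{"name": "step_arm", "arguments": {"plan": [{"dx": 0, "dy": 0, "dz": -0.01, "yaw": 0, "jaw": 0}, {"dx": 0, "dy": 0, "dz": -0.03, "yaw": 0, "jaw": 0}, {"dx": 0, "dy": 0, "dz": -0.06, "yaw": 0, "jaw": 0}, {"dx": 0, "dy": 0, "dz": -0.09, "yaw": 0, "jaw": 0}, {"dx": 0, "dy": 0, "dz": -0.12, "yaw": 0, "jaw": 0}, {"dx": 0, "dy": 0, "dz": -0.14, "yaw": 0, "jaw": 0}, {"dx": 0, "dy": 0, "dz": -0.14, "yaw": 0, "jaw": 0}, {"dx": 0, "dy": 0, "dz": -0.14, "yaw": 0, "jaw": 0}]}}

```text
t: 5.88
position: [0.5134, -0.0201, 0.251]
ee_rot: [-2.394, -2.033, 0.002]
contact_force: [-0.3, 0.3, -2.0]
grip_width: 0.0129
```

```bash
python3 mv.py .487 -.247 .2525 8.2; python3 - <<'E'
from h import *
for c in("top","side"):
    p,d=env.camera(c); cv2.imwrite(f"pics/{c}1.png",p); W=cloud(c,d)
    B=sel(W,(.56,-.025),.08,.12,.16); print(c,len(B))
    if len(B)>20:
        A=np.c_[B[:,:2]-B[:,:2].mean(0),np.ones(len(B))]; k=np.linalg.lstsq(A,B[:,2],rcond=None)[0]; print("plane",k,rect(B))
p=cv2.imread("pics/side1.png");cv2.imwrite("pics/s1c.png",cv2.resize(p[100:300,230:470],(720,600)))
E
```

```text
now [ 0.5134 -0.0201  0.251 ] head -9.34 tilt [-0.0013 -0.0001] F [-0.305   0.3124 -1.9678] M [-0.0192  0.0663 -0.0011] w 0.0129 t 5.88
d [-0.2282  0.0108 -0.0015] yaw -17.54 min rows 3.7
top 0
side 930
plane [-0.0578  0.0274  0.141 ] n=930 c=(556.6,-24.7) 73.5x99.8 a=80.82 z=140.0
```

View pics/s1c.png

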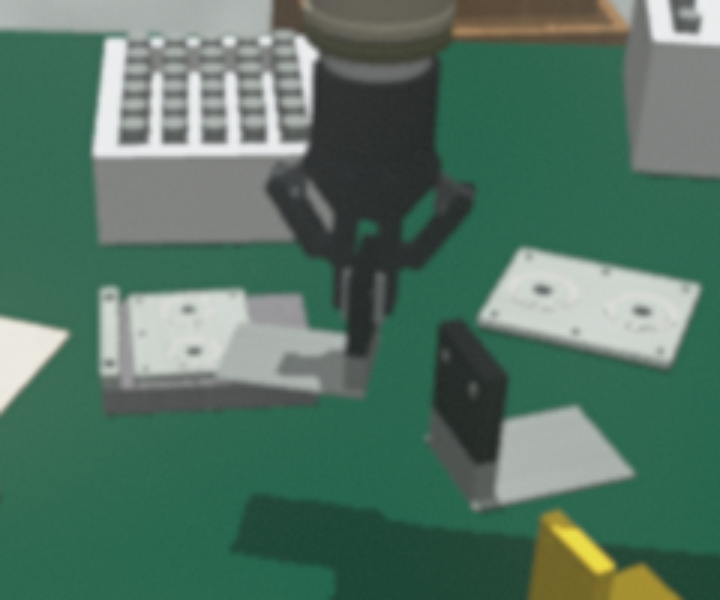

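```bash
cat >> h.py <<'E'
def level(c,x,y,h,zb,W=None,u0=.018,u1=.09,hw=.03,tol=.012):
    """plane of the blade (origin x,y heading h deg, expected top z zb): slopes along spatula x,y"""
    if W is None: W=cloud(c,env.camera(c)[1])
    a=np.radians(h);d=W[...,:2]-[x,y];u=d@[np.cos(a),np.sin(a)];v=d@[-np.sin(a),np.cos(a)]
    m=(u>u0)&(u<u1)&(abs(v)<hw)&(abs(W[...,2]-zb)<tol)
    A=np.c_[u[m],v[m],np.ones(m.sum())];z=W[...,2][m];k=np.linalg.lstsq(A,z,rcond=None)[0]
    for _ in range(3): g=abs(z-A@k)<.004;k=np.linalg.lstsq(A[g],z[g],rcond=None)[0]
    return m.sum(),k
E
python3 - <<'E'
from h import *
print(level("side",.5134,-.0201,-9.3,.141)); print(level("top",.5134,-.0201,-9.3,.141))
for c in("side","top"): print(c,"on bench",level(c,.514,-.019,-9.3,.002,cloud(c,np.load(c+"0.npy"))))
E
```

```text
(np.int64(600), array([ 0.0006, -0.0011,  0.1398]))
(np.int64(0), array([0., 0., 0.]))
side on bench (np.int64(590), array([-0.0025, -0.0011,  0.0017]))
top on bench (np.int64(648), array([-0.0023,  0.0027,  0.0038]))
```

Level within 0.1°. Moving behind the board.

Call:
{"name": "step_arm", "arguments": {"plan": [{"dx": -0.02, "dy": 0.001, "dz": 0, "yaw": -2, "jaw": 0}, {"dx": -0.06, "dy": 0.003, "dz": 0, "yaw": -5, "jaw": 0}, {"dx": -0.1, "dy": 0.005, "dz": 0, "yaw": -8, "jaw": 0}, {"dx": -0.14, "dy": 0.007, "dz": 0, "yaw": -11, "jaw": 0}, {"dx": -0.18, "dy": 0.009, "dz": 0, "yaw": -14, "jaw": 0}, {"dx": -0.215, "dy": 0.01, "dz": 0, "yaw": -16.5, "jaw": 0}, {"dx": -0.228, "dy": 0.011, "dz": 0, "yaw": -17.5, "jaw": 0}, {"dx": -0.228, "dy": 0.011, "dz": 0, "yaw": -17.5, "jaw": 0}, {"dx": -0.228, "dy": 0.011, "dz": 0, "yaw": -17.5, "jaw": 0}]}}

```text
t: 7.2
position: [0.488, -0.2459, 0.2515]
ee_rot: [-2.056, -2.374, -0.0]
contact_force: [0.8, 0.6, -1.9]
grip_width: 0.0131
```

```bash
python3 mv.py .487 -.247 .15 8.2; python3 - <<'E'
from h import *
for c in("top","side"):
    p,d=env.camera(c); W=cloud(c,d); cv2.imwrite(f"pics/{c}2.png",p)
    for th,z in(("plate",.0315),("station",.0235)):
        for r in env.regions_of(c,th): print(c,th,round(r["score"],2),mrect(c,r["mask"],z))
    # bar top by height
    B=sel(W,(.707,-.213),.08,.034,.045) if c=="side" else sel(W,(.707,-.213),.08,.0365,.046)
    a=np.radians(8.2);u=(B[:,:2]-[.6372,-.2235])@[np.cos(a),np.sin(a)];print("bar",rect(B[u>.066]))
E
```

```text
now [ 0.488  -0.2459  0.2515] head 8.20 tilt [-0.0006  0.0006] F [ 0.8235  0.5768 -1.8883] M [ 0.0287 -0.0075  0.0205] w 0.0131 t 7.20
d [-0.001  -0.0011  0.1015] yaw -0.00 min rows 1.6
top plate 0.95 n=1904 c=(296.4,-356.9) 65.4x164.5 a=67.08 z=31.5
top plate 0.61 n=1878 c=(649.4,-223.8) 99.4x120.7 a=9.89 z=31.5
top station 0.6 n=1241 c=(638.4,-222.2) 180.6x138.5 a=7.69 z=23.5
bar n=280 c=(714.6,-211.9) 16.4x130.3 a=8.09 z=39.7
side plate 0.87 n=1219 c=(650.3,-220.3) 103.0x136.3 a=9.79 z=31.5
side station 0.55 n=1431 c=(637.3,-216.2) 170.3x182.6 a=8.21 z=23.5
bar n=177 c=(715.5,-211.4) 12.6x133.6 a=8.08 z=37.7
```

Call:
{"name": "step_arm", "arguments": {"plan": [{"dx": 0.001, "dy": -0.0005, "dz": 0.04, "yaw": 0.1, "jaw": 0}, {"dx": 0.001, "dy": -0.0005, "dz": 0.08, "yaw": 0.1, "jaw": 0}, {"dx": 0.001, "dy": -0.0005, "dz": 0.1, "yaw": 0.1, "jaw": 0}, {"dx": 0.001, "dy": -0.0005, "dz": 0.11, "yaw": 0.1, "jaw": 0}, {"dx": 0.001, "dy": -0.0005, "dz": 0.112, "yaw": 0.1, "jaw": 0}, {"dx": 0.001, "dy": -0.0005, "dz": 0.112, "yaw": 0.1, "jaw": 0}, {"dx": 0.001, "dy": -0.0005, "dz": 0.112, "yaw": 0.1, "jaw": 0}]}}

```text
t: 8.38
position: [0.4876, -0.2461, 0.1407]
ee_rot: [2.059, 2.371, 0.001]
contact_force: [-0.7, -0.7, -1.6]
grip_width: 0.0128
```

Call:
{"name": "step_arm", "arguments": {"plan": [{"dx": 0, "dy": 0, "dz": 0.001, "yaw": 0, "jaw": 0}, {"dx": 0, "dy": 0, "dz": 0.002, "yaw": 0, "jaw": 0}, {"dx": 0, "dy": 0, "dz": 0.002, "yaw": 0, "jaw": 0}]}}

```text
t: 8.75
position: [0.4871, -0.2459, 0.1378]
ee_rot: [-2.06, -2.372, -0.0]
contact_force: [0.3, -0.3, -2.6]
grip_width: 0.0128
```

```bash
python3 mv.py .487 -.247 .136 8.1; python3 -c "
from h import *
p,d=env.camera('side');print(level('side',.4877,-.2466,8.1,.026,cloud('side',d),u0=.018,tol=.006))"
```

```text
now [ 0.4871 -0.2459  0.1378] head 8.07 tilt [-0.0001  0.0001] F [ 0.2616 -0.2708 -2.6353] M [ 0.0088 -0.0054 -0.0656] w 0.0128 t 8.75
d [-0.0011 -0.0003  0.0018] yaw -0.03 min rows 0.0
(np.int64(380), array([-0.0036, -0.002 ,  0.027 ]))
```

Call:
{"name": "step_arm", "arguments": {"plan": [{"dx": 0, "dy": 0, "dz": 0.0005, "yaw": 0, "jaw": 0}, {"dx": 0, "dy": 0, "dz": 0.001, "yaw": 0, "jaw": 0}, {"dx": 0, "dy": 0, "dz": 0.001, "yaw": 0, "jaw": 0}, {"dx": 0, "dy": 0, "dz": 0.001, "yaw": 0, "jaw": 0}]}}

```text
t: 9.3
position: [0.4872, -0.246, 0.1369]
ee_rot: [-2.06, -2.372, -0.0]
contact_force: [1.0, -0.3, -1.5]
grip_width: 0.0124
```

Call:
{"name": "step_arm", "arguments": {"plan": [{"dx": 0, "dy": 0, "dz": 0.0005, "yaw": 0, "jaw": 0}, {"dx": 0, "dy": 0, "dz": 0.0005, "yaw": 0, "jaw": 0}, {"dx": 0, "dy": 0, "dz": 0.0005, "yaw": 0, "jaw": 0}]}}

```text
t: 9.68
position: [0.4871, -0.246, 0.1365]
ee_rot: [-2.06, -2.372, -0.0]
contact_force: [-1.4, 0.8, 0.8]
grip_width: 0.0131
```

Call:
{"name": "step_arm", "arguments": {"plan": [{"dx": 0, "dy": 0, "dz": 0.0005, "yaw": 0, "jaw": 0}, {"dx": 0, "dy": 0, "dz": 0.0005, "yaw": 0, "jaw": 0}, {"dx": 0, "dy": 0, "dz": 0.0005, "yaw": 0, "jaw": 0}]}}

```text
t: 10.05
position: [0.487, -0.2461, 0.1363]
ee_rot: [-2.06, -2.372, -0.0]
contact_force: [-4.1, 2.6, 6.1]
grip_width: 0.013
```

Call:
{"name": "step_arm", "arguments": {"plan": [{"dx": 0, "dy": 0.0, "dz": -0.0005, "yaw": 0, "jaw": 0}, {"dx": 0, "dy": 0.006, "dz": -0.0005, "yaw": 0, "jaw": 0}, {"dx": 0, "dy": 0.014, "dz": -0.0005, "yaw": 0, "jaw": 0}, {"dx": 0, "dy": 0.022, "dz": -0.0005, "yaw": 0, "jaw": 0}, {"dx": 0, "dy": 0.028, "dz": -0.0005, "yaw": 0, "jaw": 0}, {"dx": 0, "dy": 0.033, "dz": -0.0005, "yaw": 0, "jaw": 0}, {"dx": 0, "dy": 0.038, "dz": -0.0005, "yaw": 0, "jaw": 0}, {"dx": 0, "dy": 0.043, "dz": -0.0005, "yaw": 0, "jaw": 0}]}}

```text
t: 11.05
position: [0.5293, -0.2407, 0.1366]
ee_rot: [-2.06, -2.37, 0.002]
contact_force: [-8.1, -1.1, 9.7]
grip_width: 0.0127
```

```bash
python3 mv.py; python3 - <<'E'
from h import *
p,d=env.camera("side"); cv2.imwrite("pics/side3.png",p);W=cloud("side",d)
for r in env.regions_of("side","plate"): print(round(r["score"],2),mrect("side",r["mask"],.0325),np.nanmedian(W[r["mask"]][:,2]))
E
```

```text
now [ 0.5293 -0.2407  0.1366] head 8.01 tilt [-0.0017 -0.0004] F [-8.1237 -1.1426  9.6535] M [-0.1994  1.6279  0.048 ] w 0.0127 t 11.05
0.94 n=1173 c=(660.0,-217.8) 100.8x132.2 a=8.46 z=32.5 0.03246987912720467
0.57 n=1730 c=(318.8,-283.7) 138.0x156.9 a=70.43 z=32.5 0.010404174933011712
```

Call:
{"name": "step_arm", "arguments": {"plan": [{"dx": 0, "dy": 0.004, "dz": 0, "yaw": 0, "jaw": 0}, {"dx": 0, "dy": 0.008, "dz": 0, "yaw": 0, "jaw": 0}, {"dx": 0, "dy": 0.012, "dz": 0, "yaw": 0, "jaw": 0}, {"dx": 0, "dy": 0.016, "dz": 0, "yaw": 0, "jaw": 0}, {"dx": 0, "dy": 0.02, "dz": 0, "yaw": 0, "jaw": 0}]}}

```text
t: 11.78
position: [0.5492, -0.2379, 0.1366]
ee_rot: [-2.06, -2.371, 0.002]
contact_force: [-9.0, -1.2, 9.1]
grip_width: 0.0128
```

```bash
python3 mv.py; python3 - <<'E'
from h import *
p,d=env.camera("side"); cv2.imwrite("pics/side4.png",p);W=cloud("side",d)
for r in env.regions_of("side","plate")[:1]: print(round(r["score"],2),mrect("side",r["mask"],.0335),np.nanmedian(W[r["mask"]][:,2]))
cv2.imwrite("pics/s4c.png",cv2.resize(p[150:260,240:380],(700,550),interpolation=cv2.INTER_CUBIC))
print(level("side",.661,-.2203,8.1,.034,W,u0=-.045,u1=.045,hw=.055,tol=.008))
E
```

```text
now [ 0.5492 -0.2379  0.1366] head 8.01 tilt [-0.0015 -0.0004] F [-8.9952 -1.1684  9.0661] M [-0.2448  1.7425  0.0209] w 0.0128 t 11.78
0.81 n=1156 c=(658.4,-217.9) 99.0x135.1 a=8.14 z=33.5 0.03300465044846118
(np.int64(919), array([-0.0336,  0.0003,  0.033 ]))
```

View pics/s4c.png

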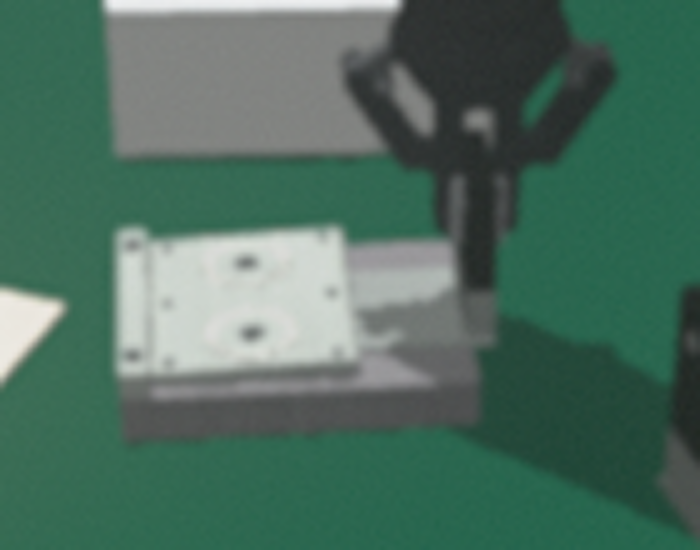

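The plate is against the bar and has ridden up onto the blade. I'll continue inserting.

Call:
{"name": "step_arm", "arguments": {"plan": [{"dx": 0, "dy": 0.006, "dz": 0, "yaw": 0, "jaw": 0}, {"dx": 0, "dy": 0.012, "dz": 0, "yaw": 0, "jaw": 0}, {"dx": 0, "dy": 0.018, "dz": 0, "yaw": 0, "jaw": 0}, {"dx": 0, "dy": 0.024, "dz": 0, "yaw": 0, "jaw": 0}, {"dx": 0, "dy": 0.03, "dz": 0, "yaw": 0, "jaw": 0}, {"dx": 0, "dy": 0.036, "dz": 0, "yaw": 0, "jaw": 0}, {"dx": 0, "dy": 0.041, "dz": 0, "yaw": 0, "jaw": 0}, {"dx": 0, "dy": 0.045, "dz": 0, "yaw": 0, "jaw": 0}, {"dx": 0, "dy": 0.045, "dz": 0, "yaw": 0, "jaw": 0}]}}

```text
t: 13.0
position: [0.5937, -0.2319, 0.1366]
ee_rot: [-2.061, -2.371, 0.003]
contact_force: [-7.9, -2.8, 9.4]
grip_width: 0.0132
```

```bash
python3 mv.py; python3 - <<'E'
from h import *
p,d=env.camera("side"); cv2.imwrite("pics/side5.png",p);W=cloud("side",d)
for r in env.regions_of("side","plate")[:1]: print(round(r["score"],2),mrect("side",r["mask"],.0335),np.nanmedian(W[r["mask"]][:,2]))
print(level("side",.661,-.2203,8.1,.034,W,u0=-.04,u1=.045,hw=.055,tol=.008))
E
```

```text
now [ 0.5937 -0.2319  0.1366] head 8.00 tilt [-0.0013 -0.001 ] F [-7.9139 -2.7982  9.3825] M [-0.4365  1.5744 -0.0755] w 0.0132 t 13.00
0.78 n=1216 c=(658.2,-219.3) 99.0x139.1 a=7.81 z=33.5 0.03343085663906975
(np.int64(854), array([ 0.0014, -0.0002,  0.0337]))
```

Call:
{"name": "step_arm", "arguments": {"plan": [{"dx": 0, "dy": -0.001, "dz": 0, "yaw": 0, "jaw": 0}, {"dx": 0, "dy": -0.003, "dz": -0.0005, "yaw": 0, "jaw": 0}, {"dx": 0, "dy": -0.005, "dz": -0.002, "yaw": 0, "jaw": 0}, {"dx": 0, "dy": -0.007, "dz": -0.006, "yaw": 0, "jaw": 0}, {"dx": 0, "dy": -0.009, "dz": -0.012, "yaw": 0, "jaw": 0}, {"dx": 0, "dy": -0.011, "dz": -0.02, "yaw": 0, "jaw": 0}, {"dx": 0, "dy": -0.012, "dz": -0.029, "yaw": 0, "jaw": 0}, {"dx": 0, "dy": -0.012, "dz": -0.036, "yaw": 0, "jaw": 0}, {"dx": 0, "dy": -0.012, "dz": -0.04, "yaw": 0, "jaw": 0}, {"dx": 0, "dy": -0.012, "dz": -0.04, "yaw": 0, "jaw": 0}]}}

```text
t: 14.35
position: [0.5823, -0.2325, 0.1766]
ee_rot: [2.059, 2.372, 0.001]
contact_force: [0.3, -0.4, -4.2]
grip_width: 0.0132
```

```bash
cat > pl.py <<'E'
"""plate pose relative to the spatula: args approx top z"""
import sys; from h import *
s=env.get_state();M=R.from_rotvec(s["ee_rot"]).as_matrix();p=s["position"];h=np.degrees(np.arctan2(M[1,1],M[0,1]))
zt=p[2]-.1131+.010; a=np.radians(h)
print("tcp",p,"h %.2f"%h,"F",s["contact_force"],"t %.2f"%s["t"])
for c in sys.argv[1:]:
    pic,d=env.camera(c); W=cloud(c,d); cv2.imwrite(f"pics/{c}_{s['t']:.1f}.png",pic)
    c0=p[:2]+.0655*np.array([np.cos(a),np.sin(a)])
    print(c,"plane",level(c,*c0,h,zt,W,u0=-.035,u1=.045,hw=.055,tol=.012),"expect z %.4f"%zt)
    for r in env.regions_of(c,"plate"):
        v,u=np.nonzero(r["mask"]);q=np.median(onplane(c,np.c_[u,v],zt)[:,:2],0)
        if np.hypot(*(q-c0))<.08:
            (cx,cy),(w,hh),g=cv2.minAreaRect((onplane(c,np.c_[u,v],zt)[:,:2]*1000).astype(np.float32))
            e=np.array([cx,cy])-p[:2]*1000
            print(" score %.2f"%r["score"],"c %.1f %.1f"%(cx,cy),"%.1fx%.1f"%(w,hh),"ang %.2f"%g,"in spatula: %.1f %.1f"%(e@[np.cos(a),np.sin(a)],e@[-np.sin(a),np.cos(a)]))
E
python3 pl.py side top
```

```text
tcp [ 0.5823 -0.2325  0.1766] h 8.07 F [ 0.2726 -0.4443 -4.2371] t 14.35
side plane (np.int64(791), array([-0.0013, -0.0006,  0.0738])) expect z 0.0735
top plane (np.int64(454), array([-0.0099, -0.0066,  0.0755])) expect z 0.0735
 score 0.63 c 665.5 -179.7 55.2x102.3 ang 54.83 in spatula: 89.7 40.7
```

Lifted level; the force change implies a plate of about 0.24 kg. Carrying it with smooth ramps.

Call:
{"name": "step_arm", "arguments": {"plan": [{"dx": 0.004, "dy": 0.0005, "dz": -0.003, "yaw": 0, "jaw": 0}, {"dx": 0.012, "dy": 0.0014, "dz": -0.009, "yaw": 0, "jaw": 0}, {"dx": 0.024, "dy": 0.003, "dz": -0.018, "yaw": 0, "jaw": 0}, {"dx": 0.04, "dy": 0.005, "dz": -0.028, "yaw": 0, "jaw": 0}, {"dx": 0.06, "dy": 0.007, "dz": -0.039, "yaw": 0, "jaw": 0}, {"dx": 0.084, "dy": 0.01, "dz": -0.05, "yaw": 0, "jaw": 0}, {"dx": 0.11, "dy": 0.013, "dz": -0.061, "yaw": 0, "jaw": 0}, {"dx": 0.136, "dy": 0.016, "dz": -0.071, "yaw": 0, "jaw": 0}, {"dx": 0.162, "dy": 0.0194, "dz": -0.079, "yaw": 0, "jaw": 0}, {"dx": 0.188, "dy": 0.0225, "dz": -0.083, "yaw": 0, "jaw": 0}]}}

```text
t: 15.8
position: [0.578, -0.0412, 0.2606]
ee_rot: [2.058, 2.373, 0.002]
contact_force: [-0.4, 0.3, -3.1]
grip_width: 0.0129
```

Call:
{"name": "step_arm", "arguments": {"plan": [{"dx": 0.026, "dy": 0.003, "dz": 0, "yaw": 0.5, "jaw": 0}, {"dx": 0.052, "dy": 0.006, "dz": 0, "yaw": 1.5, "jaw": 0}, {"dx": 0.078, "dy": 0.0093, "dz": 0, "yaw": 3, "jaw": 0}, {"dx": 0.104, "dy": 0.0125, "dz": 0, "yaw": 4.8, "jaw": 0}, {"dx": 0.13, "dy": 0.0156, "dz": 0, "yaw": 6.6, "jaw": 0}, {"dx": 0.156, "dy": 0.0187, "dz": 0, "yaw": 8.4, "jaw": 0}, {"dx": 0.182, "dy": 0.0218, "dz": 0, "yaw": 10.2, "jaw": 0}, {"dx": 0.208, "dy": 0.025, "dz": 0, "yaw": 12, "jaw": 0}, {"dx": 0.234, "dy": 0.028, "dz": 0, "yaw": 13.3, "jaw": 0}, {"dx": 0.26, "dy": 0.031, "dz": 0, "yaw": 14.1, "jaw": 0}]}}

```text
t: 17.05
position: [0.5716, 0.2205, 0.2602]
ee_rot: [-2.335, -2.101, -0.001]
contact_force: [0.0, 0.3, -3.6]
grip_width: 0.0129
```

Call:
{"name": "step_arm", "arguments": {"plan": [{"dx": 0.02, "dy": -0.0025, "dz": 0, "yaw": 0, "jaw": 0}, {"dx": 0.036, "dy": -0.0045, "dz": 0, "yaw": 0, "jaw": 0}, {"dx": 0.048, "dy": -0.006, "dz": 0, "yaw": 0, "jaw": 0}, {"dx": 0.056, "dy": -0.007, "dz": 0, "yaw": 0, "jaw": 0}, {"dx": 0.06, "dy": -0.0075, "dz": 0, "yaw": 0, "jaw": 0}, {"dx": 0.0625, "dy": -0.008, "dz": 0, "yaw": 0, "jaw": 0}, {"dx": 0.0625, "dy": -0.008, "dz": 0, "yaw": 0, "jaw": 0}, {"dx": 0.0625, "dy": -0.008, "dz": 0, "yaw": 0, "jaw": 0}]}}

```text
t: 18.05
position: [0.5711, 0.2811, 0.2595]
ee_rot: [2.336, 2.101, 0.0]
contact_force: [-0.4, 0.6, -4.8]
grip_width: 0.013
```

```bash
cat >> pl.py <<'E'
    b=W[...,:2]-c0; m=(abs(W[...,2]-zt)<.005)&(np.hypot(b[...,0],b[...,1])<.1)
    v0=b@[-np.sin(a),np.cos(a)];u0=b@[np.cos(a),np.sin(a)]
    print(" cloud",rect(W[m]))
    # edges of the plate: extents of u in strips of v and vice versa (mm, in spatula frame)
    U,V=u0[m]*1000+65.5,v0[m]*1000
    print(" u ext",np.percentile(U[abs(V)<50],[1,99]),"v ext",np.percentile(V[abs(U-65.5)<42],[1,99]))
E
python3 pl.py side top; python3 mv.py .5713 .2817 .26 -6.05
```

```text
tcp [0.5711 0.2811 0.2595] h -6.07 F [-0.3663  0.5662 -4.8011] t 18.05
side plane (np.int64(2813), array([-0.0024,  0.0006,  0.1569])) expect z 0.1564
 score 0.88 c 636.6 275.6 128.2x97.9 ang 84.95 in spatula: 65.7 1.4
 cloud n=3907 c=(625.1,274.3) 123.6x121.3 a=84.08 z=156.8
 u ext [ -4.7158 113.9091] v ext [-59.572   59.3766]
top plane (np.int64(1213), array([-0.0002, -0.0082,  0.1587])) expect z 0.1564
 score 0.61 c 635.5 271.1 118.1x99.3 ang 84.28 in spatula: 65.1 -3.2
 cloud n=1467 c=(624.5,273.2) 118.9x123.3 a=84.51 z=158.4
 u ext [ -6.4701 113.2042] v ext [-60.8231  34.2327]
now [0.571  0.2814 0.2594] head -6.05 tilt [0.     0.0001] F [ 0.2741  1.2532 -3.5288] M [ 0.0198  0.1346 -0.0109] w 0.0130 t 18.25
d [ 0.0003  0.0003 -0.0006] yaw 0.00 min rows 0.0
```

```bash
cat > ed.py <<'E'
"""straight plate edges from depth: args cam tcpx tcpy h zt [du]"""
import sys; from h import *
c=sys.argv[1];x,y,h,zt=map(float,sys.argv[2:6]);a=np.radians(h)
W=cloud(c,env.camera(c)[1]);b=W[...,:2]-[x,y];U=b@[np.cos(a),np.sin(a)]*1e3;V=b@[-np.sin(a),np.cos(a)]*1e3
m=(abs(W[...,2]-zt)<.005)&(U>5)&(U<130)&(abs(V)<80);U,V=U[m],V[m]
def edge(A,B,lo,hi,s,n=16):
    e=np.linspace(lo,hi,n+1);X=[];Y=[]
    for i in range(n):
        k=(A>=e[i])&(A<e[i+1])
        if k.sum()>5: X.append((e[i]+e[i+1])/2);Y.append(s*np.sort(s*B[k])[-2])
    X,Y=np.array(X),np.array(Y);k=np.polyfit(X,Y,1);r=Y-np.polyval(k,X);g=abs(r)<2;k=np.polyfit(X[g],Y[g],1)
    return "slope %.2f deg, at mid %.1f, n %d"%(np.degrees(np.arctan(k[0])),np.polyval(k,(lo+hi)/2),g.sum())
print(c,"front U:",edge(V,U,-55,55,1),"| left V:",edge(U,V,30,108,1),"| right V:",edge(U,V,30,108,-1))
E
python3 ed.py side .5711 .2814 -6.05 .1566; python3 ed.py top .5711 .2814 -6.05 .1585
python3 - <<'E'
import cv2
p=cv2.imread("pics/side_18.1.png") if 0 else cv2.imread(__import__("glob").glob("pics/side_18*.png")[0])
cv2.imwrite("pics/v6.png",p)
E
```

```text
side front U: slope 0.24 deg, at mid 114.2, n 16 | left V: slope 0.42 deg, at mid 59.5, n 16 | right V: slope -1.49 deg, at mid -59.9, n 12
top front U: slope -0.68 deg, at mid 112.6, n 16 | left V: slope 5.39 deg, at mid 11.4, n 1 | right V: slope 0.38 deg, at mid -60.0, n 16ed.py:11: RankWarning: Polyfit may be poorly conditioned
  X,Y=np.array(X),np.array(Y);k=np.polyfit(X,Y,1);r=Y-np.polyval(k,X);g=abs(r)<2;k=np.polyfit(X[g],Y[g],1)
```

View pics/v6.png

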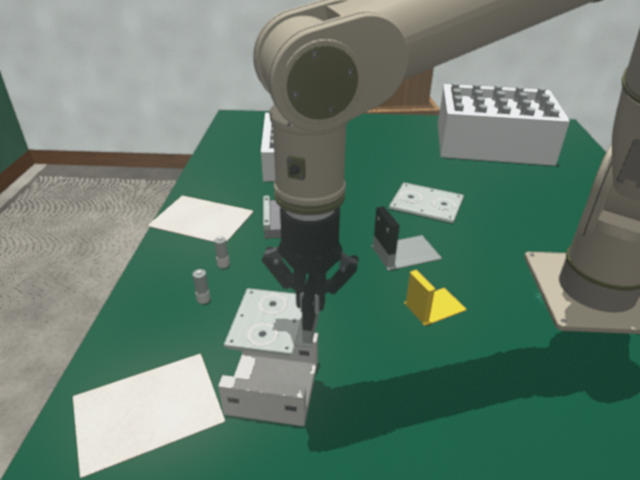

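Call:
{"name": "step_arm", "arguments": {"plan": [{"dx": 0, "dy": 0.0003, "dz": 0.003, "yaw": 0.1, "jaw": 0}, {"dx": 0, "dy": 0.001, "dz": 0.009, "yaw": 0.1, "jaw": 0}, {"dx": 0, "dy": 0.0015, "dz": 0.018, "yaw": 0.1, "jaw": 0}, {"dx": 0, "dy": 0.0015, "dz": 0.029, "yaw": 0.1, "jaw": 0}, {"dx": 0, "dy": 0.0015, "dz": 0.04, "yaw": 0.1, "jaw": 0}, {"dx": 0, "dy": 0.0015, "dz": 0.05, "yaw": 0.1, "jaw": 0}, {"dx": 0, "dy": 0.0015, "dz": 0.058, "yaw": 0.1, "jaw": 0}, {"dx": 0, "dy": 0.0015, "dz": 0.063, "yaw": 0.1, "jaw": 0}, {"dx": 0, "dy": 0.0015, "dz": 0.065, "yaw": 0.1, "jaw": 0}, {"dx": 0, "dy": 0.0015, "dz": 0.065, "yaw": 0.1, "jaw": 0}]}}

```text
t: 19.6
position: [0.5725, 0.2814, 0.1945]
ee_rot: [-2.337, -2.099, -0.0]
contact_force: [0.5, 0.2, -4.8]
grip_width: 0.0129
```

```bash
python3 mv.py .5728 .2812 .19 -6.1; python3 ed.py side .5728 .2812 -6.1 .0912 ; python3 ed.py top .5728 .2812 -6.1 .093
python3 - <<'E'
from h import *
# visible rail ends/outer faces now, rack frame
for c in("side","top"):
    W=cloud(c,env.camera(c)[1]);P=sel(W,(.637,.274),.13,.060,.079);a=np.radians(-6.05);b=(P[:,:2]-[.6364,.2748])*1e3
    U=b@[np.cos(a),np.sin(a)];V=b@[-np.sin(a),np.cos(a)];print(c,len(U),"U",np.percentile(U,[.5,99.5]),"V",np.percentile(V,[.5,99.5]))
E
```

```text
now [0.5725 0.2814 0.1945] head -6.14 tilt [0.0002 0.0002] F [ 0.451   0.2452 -4.8122] M [ 0.0339  0.1674 -0.0757] w 0.0129 t 19.60
d [-0.0002  0.0003  0.0045] yaw -0.04 min rows 0.1
side front U: slope -0.26 deg, at mid 114.0, n 16 | left V: slope 0.04 deg, at mid 59.6, n 16 | right V: slope -1.58 deg, at mid -59.3, n 13
top front U: slope -0.05 deg, at mid 112.9, n 16 | left V: slope 4.57 deg, at mid 10.1, n 1 | right V: slope 0.52 deg, at mid -60.2, n 15
side 1258 U [-64.6171  65.244 ] V [-60.8907  66.3796]
top 330 U [-65.8867  64.2818] V [-66.1607  64.3365]ed.py:11: RankWarning: Polyfit may be poorly conditioned
  X,Y=np.array(X),np.array(Y);k=np.polyfit(X,Y,1);r=Y-np.polyval(k,X);g=abs(r)<2;k=np.polyfit(X[g],Y[g],1)
```

Call:
{"name": "step_arm", "arguments": {"plan": [{"dx": 0, "dy": 0, "dz": 0.003, "yaw": 0, "jaw": 0}, {"dx": 0, "dy": 0, "dz": 0.007, "yaw": 0, "jaw": 0}, {"dx": 0, "dy": 0, "dz": 0.01, "yaw": 0, "jaw": 0}, {"dx": 0, "dy": 0, "dz": 0.012, "yaw": 0, "jaw": 0}, {"dx": 0, "dy": 0, "dz": 0.0135, "yaw": 0, "jaw": 0}, {"dx": 0, "dy": 0, "dz": 0.0145, "yaw": 0, "jaw": 0}, {"dx": 0, "dy": 0, "dz": 0.0155, "yaw": 0, "jaw": 0}, {"dx": 0, "dy": 0, "dz": 0.0165, "yaw": 0, "jaw": 0}, {"dx": 0, "dy": 0, "dz": 0.0175, "yaw": 0, "jaw": 0}, {"dx": 0, "dy": 0, "dz": 0.0185, "yaw": 0, "jaw": 0}]}}

```text
t: 21.05
position: [0.5724, 0.2814, 0.1759]
ee_rot: [-2.337, -2.099, -0.0]
contact_force: [0.2, -0.4, -2.6]
grip_width: 0.0128
```

Call:
{"name": "step_arm", "arguments": {"plan": [{"dx": 0, "dy": 0, "dz": 0.002, "yaw": 0, "jaw": 0}, {"dx": 0, "dy": 0, "dz": 0.005, "yaw": 0, "jaw": 0}, {"dx": 0, "dy": 0, "dz": 0.008, "yaw": 0, "jaw": 0}, {"dx": 0, "dy": 0, "dz": 0.01, "yaw": 0, "jaw": 0}, {"dx": 0, "dy": 0, "dz": 0.01, "yaw": 0, "jaw": 0}]}}

```text
t: 21.68
position: [0.5724, 0.2814, 0.1657]
ee_rot: [-2.337, -2.099, 0.0]
contact_force: [-0.2, 1.4, -2.0]
grip_width: 0.0131
```

```bash
python3 mv.py; python3 ed.py side .5725 .2814 -6.1 .0775 ; python3 ed.py top .5725 .2814 -6.1 .0795 2>/dev/null; python3 -c "
from h import *
print(level('side',.6364,.2748,-6.05,.0775,u0=-.035,u1=.045,hw=.055))"
```

```text
now [0.5724 0.2814 0.1657] head -6.14 tilt [-0.0002 -0.0001] F [-0.2486  1.3572 -2.0328] M [-0.026   0.0582 -0.0216] w 0.0131 t 21.68
side front U: slope -0.25 deg, at mid 114.4, n 16 | left V: slope 0.18 deg, at mid 59.1, n 16 | right V: slope -18.42 deg, at mid -52.9, n 8
top front U: slope -1.59 deg, at mid 113.4, n 11 | left V: slope 2.53 deg, at mid 5.3, n 1 | right V: slope -0.18 deg, at mid -60.2, n 15
(np.int64(2641), array([-0.0009,  0.0006,  0.0782]))
```

Call:
{"name": "step_arm", "arguments": {"plan": [{"dx": 0, "dy": -0.004, "dz": 0, "yaw": 0, "jaw": 0}, {"dx": 0, "dy": -0.012, "dz": 0, "yaw": 0, "jaw": 0}, {"dx": 0, "dy": -0.025, "dz": 0, "yaw": 0, "jaw": 0}, {"dx": 0, "dy": -0.042, "dz": 0, "yaw": 0, "jaw": 0}, {"dx": 0, "dy": -0.062, "dz": 0, "yaw": 0, "jaw": 0}, {"dx": 0, "dy": -0.085, "dz": 0, "yaw": 0, "jaw": 0}, {"dx": 0, "dy": -0.11, "dz": 0, "yaw": 0, "jaw": 0}, {"dx": 0, "dy": -0.13, "dz": 0, "yaw": 0, "jaw": 0}, {"dx": 0, "dy": -0.14, "dz": 0, "yaw": 0, "jaw": 0}, {"dx": 0, "dy": -0.14, "dz": 0, "yaw": 0, "jaw": 0}]}}

```text
t: 23.08
position: [0.4327, 0.2967, 0.1661]
ee_rot: [-2.336, -2.1, -0.001]
contact_force: [0.5, 1.7, -1.4]
grip_width: 0.0126
```

Call:
{"name": "step_arm", "arguments": {"plan": [{"dx": 0, "dy": 0, "dz": 0.008, "yaw": 0, "jaw": 0}, {"dx": 0, "dy": 0, "dz": 0.02, "yaw": 0, "jaw": 0}, {"dx": 0, "dy": 0, "dz": 0.034, "yaw": 0, "jaw": 0}, {"dx": 0, "dy": 0, "dz": 0.044, "yaw": 0, "jaw": 0}, {"dx": 0, "dy": 0, "dz": 0.049, "yaw": 0, "jaw": 0}, {"dx": 0, "dy": 0, "dz": 0.05, "yaw": 0, "jaw": 0}, {"dx": 0, "dy": 0, "dz": 0.05, "yaw": 0, "jaw": 0}]}}

```text
t: 23.95
position: [0.4334, 0.2965, 0.1161]
ee_rot: [-2.337, -2.099, -0.001]
contact_force: [0.0, 0.1, -1.8]
grip_width: 0.0131
```

```bash
python3 mv.py; python3 -c "
from h import *
p,d=env.camera('side');print(level('side',.4335,.2965,-6.1,.005,cloud('side',d)));cv2.imwrite('pics/v7.png',p)"
```

```text
now [0.4334 0.2965 0.1161] head -6.14 tilt [0.0003 0.0004] F [ 0.0224  0.1421 -1.8285] M [0.017  0.0432 0.0573] w 0.0131 t 23.95
(np.int64(1359), array([0.0021, 0.0021, 0.0054]))
```

View pics/v7.png

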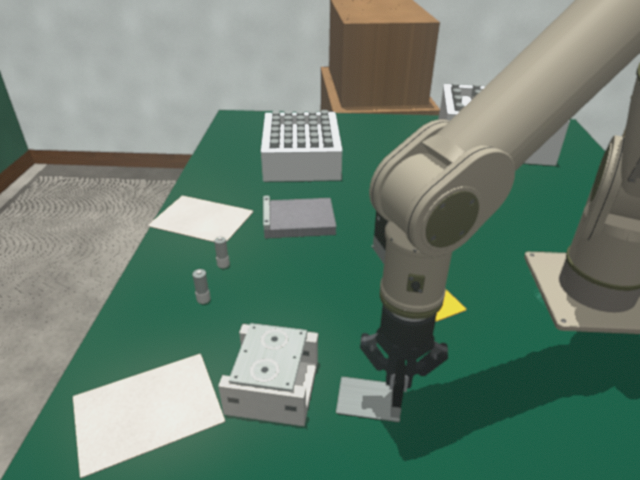

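The plate sits on both rails (around 270,358), and the spatula (370,395) is clear of the rack about 3.5 mm above the bench. Setting it down.

Call:
{"name": "step_arm", "arguments": {"plan": [{"dx": 0, "dy": 0, "dz": 0.0015, "yaw": 0, "jaw": 0}, {"dx": 0, "dy": 0, "dz": 0.0025, "yaw": 0, "jaw": 0}, {"dx": 0, "dy": 0, "dz": 0.0033, "yaw": 0, "jaw": 0}, {"dx": 0, "dy": 0, "dz": 0.0036, "yaw": 0, "jaw": 0}, {"dx": 0, "dy": 0, "dz": 0.0036, "yaw": 0, "jaw": 0}]}}

```text
t: 24.62
position: [0.4333, 0.2964, 0.1125]
ee_rot: [-2.337, -2.099, -0.0]
contact_force: [-3.0, -2.3, 3.0]
grip_width: 0.0125
```

Contact (+5 N). Releasing and rising.

Call:
{"name": "step_arm", "arguments": {"plan": [{"dx": 0, "dy": 0, "dz": 0, "yaw": 0, "jaw": 0.2}, {"dx": 0, "dy": 0, "dz": 0, "yaw": 0, "jaw": 0.4}, {"dx": 0, "dy": 0, "dz": 0, "yaw": 0, "jaw": 0.7}, {"dx": 0, "dy": 0, "dz": 0, "yaw": 0, "jaw": 0.9}, {"dx": 0, "dy": 0, "dz": 0, "yaw": 0, "jaw": 0.9}, {"dx": 0, "dy": 0, "dz": 0, "yaw": 0, "jaw": 0.9}]}}

```text
t: 25.38
position: [0.4332, 0.2964, 0.1123]
ee_rot: [-2.337, -2.099, -0.0]
contact_force: [-0.5, -0.1, -0.1]
grip_width: 0.0768
```

Call:
{"name": "step_arm", "arguments": {"plan": [{"dx": 0, "dy": 0, "dz": -0.01, "yaw": 0, "jaw": 0.9}, {"dx": 0, "dy": 0, "dz": -0.035, "yaw": 0, "jaw": 0.9}, {"dx": 0, "dy": 0, "dz": -0.07, "yaw": 0, "jaw": 0.9}, {"dx": 0, "dy": 0, "dz": -0.11, "yaw": 0, "jaw": 0.9}, {"dx": 0, "dy": 0, "dz": -0.15, "yaw": 0, "jaw": 0.9}, {"dx": 0, "dy": 0, "dz": -0.17, "yaw": 0, "jaw": 0.9}, {"dx": 0, "dy": 0, "dz": -0.18, "yaw": 0, "jaw": 0.9}, {"dx": 0, "dy": 0, "dz": -0.18, "yaw": 0, "jaw": 0.9}]}}

```text
t: 26.38
position: [0.4333, 0.2964, 0.2926]
ee_rot: [-2.337, -2.099, -0.001]
contact_force: [0.8, 0.4, -0.8]
grip_width: 0.0767
```

```bash
python3 mv.py; python3 - <<'E'
from h import *
p,d=env.camera('side');W=cloud('side',d);cv2.imwrite('pics/v8.png',p)
print("blade",level('side',.4333,.2964,-6.1,.002,W,tol=.006))
print("plate",level('side',.6364,.2748,-6.05,.0775,W,u0=-.045,u1=.045,hw=.055),rect(sel(W,(.6364,.2748),.1,.0755,.085)))
W=cloud('top',env.camera('top')[1]);print("top plate",rect(sel(W,(.6364,.2748),.1,.0765,.09)))
for th in("rack","plate","motor_a","spatula"):
  for c in("side","top"):
    for r in env.spot_point(c,th): print(c,th,np.array(r["xyz"]),round(r["score"],2))
E
python3 ed.py side .5725 .2814 -6.1 .0782; python3 ed.py top .5725 .2814 -6.1 .0795
```

```text
now [0.4333 0.2964 0.2926] head -6.14 tilt [0.0004 0.0007] F [ 0.797   0.3557 -0.8238] M [ 0.013   0.001  -0.0207] w 0.0767 t 26.38
blade (np.int64(1360), array([0.0014, 0.0043, 0.0017]))
plate (np.int64(3068), array([0.0002, 0.0006, 0.0782])) n=3694 c=(638.1,273.2) 123.3x99.4 a=84.08 z=78.2
top plate n=2011 c=(633.2,273.8) 125.0x121.8 a=80.62 z=80.1
side rack [ 0.8027  0.0668 -0.0016] 0.37
side plate [0.639  0.2722 0.0674] 0.64
top plate [ 0.3101 -0.3259 -0.0006] 0.7
top plate [0.636  0.2739 0.0686] 0.59
side motor_a [ 0.7857 -0.0385 -0.0023] 0.63
top motor_a [0.8045 0.0701 0.0047] 0.75
top motor_a [ 0.7866 -0.0421  0.0015] 0.46
side spatula [ 0.433  -0.0859  0.004 ] 0.96
side spatula [0.4352 0.2909 0.0005] 0.85
side spatula [0.3803 0.0837 0.0013] 0.78
top spatula [ 0.3798  0.0836 -0.0035] 0.9
top spatula [ 0.4325  0.2964 -0.0004] 0.8
top spatula [ 0.4316 -0.0859  0.0012] 0.73
side front U: slope 0.22 deg, at mid 114.3, n 16 | left V: slope -0.44 deg, at mid 59.4, n 16 | right V: slope -0.16 deg, at mid -60.3, n 16
top front U: slope -0.93 deg, at mid 113.0, n 14 | left V: slope 0.05 deg, at mid 57.5, n 15 | right V: slope -0.12 deg, at mid -60.8, n 15
```

View pics/v8.png

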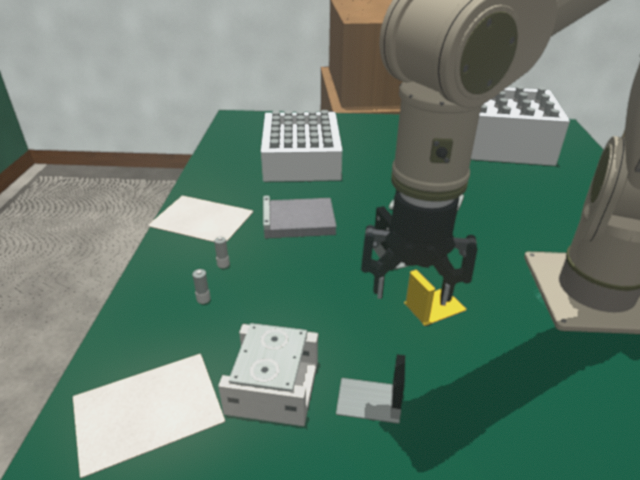

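All in place: the plate is on both rails at (270,358), the spatula stands at (375,395), the motors are upright, and the arm is clear.

```bash
python3 -c "
from bench import env
print(env.job_done())"
```

```text
the job is handed in; nothing more can be done
None
```

The job is handed in, at about 27 s of the 72 s allowed. I gripped the smaller non-yellow spatula and slid its blade under the plate until the plate squared up against the stop bar. I then lifted the plate level, carried it to the rack, lowered it onto the two rails, drew the spatula out and stood it on the bench.

Last checks:
- **Plate:** it lies level on both rails with its top at 78 mm, within about 1–2 mm of centre. Most edge fits put it within 0.5° of square to the rack. The top camera's front-edge fit gave −0.9° and its overall rectangle fit came out about 3° off. I put both down to that camera's noisier depth and left the plate as it was.
- **Spatula:** it stands flat at about (0.433, 0.296), with its tip about 42 mm clear of the rack.
- **Bystanders:** both motors are upright in their original places, and the other spatulas have not moved.
- **Forces:** the readings at the end of each move stayed under about 13 N, and the gripper was clear of everything at hand-in.

One detection failed: in the final picture the side camera's network reported a motor as the rack, at a low score, so I used the earlier rack measurement instead.

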